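# Hold the incubator's inspection flap at the gauge mark

### The job

Open the bench incubator for inspection: turn its captive hex nut anticlockwise until the tongue under it lies clear, along the flap's front edge, then lift the metal flap by its bar handle until the flap's side edge lines up with the pointer of the angle gauge beside it. The flap falls shut when let go, so finish while still holding it there with the fingers, steady and unsupported by anything else. Leave the pointer as it is set and the other things on the bench and on the incubator where they stand.

Things in the scene. Friction and masses are not known exactly. Their poses are not given: they have to be found in the camera images.
- incubator: white bench incubator, fixed, placed and turned differently each time: 280 mm deep (x), 240 wide (y), 100 high; origin under its centre, x points from its front (robot side) to its back, z up. Its 63 mm deep front deck carries the nut; behind it the flap covers a well. The gauge's arc stands 113 mm left (+y) of the middle, radius 125 mm about the hinge axis
- nut (a joint): angle of the captive nut (rad): 0 with its tongue pointing straight back over the flap, locking it; grows anticlockwise seen from above to a stop at 1.57, tongue along the flap's front edge. Starts at 0 to 0.25. The tongue really blocks the flap until about 1.0; count it clear from 1.2. Stays where left; turns with about 0.12 N m
- nut_top (a point): centre of the captive hex nut's top face, on its axis; incubator frame (-110, -55, 136) mm. Plain steel, 26 mm across flats, 30 over corners, 25 tall (z 111 to 136 mm), above its tongue; a 12 mm wide stud stands 2 mm above its top. The point turns with the nut: x points along the tongue; two flats face along +x and -x, the others 60 degrees round
- tongue_tip (a point): outer end of the nut's flat dark steel tongue, 12 mm wide and 4 mm thick, 46 mm from the nut's axis, at z 109 mm
- flap (a joint): opening angle of the flap (rad): 0 shut and level, grows as its front edge rises, to 1.4. No spring and no stay: it falls shut when let go. The flap weighs about 0.45 kg (it varies by some 25 %), so that it takes about 2 to 3 N at the handle to carry it
- flap_handle (a point): middle of the flap's bar handle: round steel bar 10 mm thick, 80 mm long, parallel to the hinge (incubator y), on posts at both ends; its axis is 35 mm above the flap's upper face (z 141 mm when shut), 145 mm in front of the hinge axis, 30 mm left of the flap's middle. The bar can turn between the fingers, so the gripper may keep pointing down as the flap swings
- flap_corner (a point): left front corner of the flap at mid thickness, 167 mm from the hinge axis; its x axis lies along the flap, square to the hinge. The flap is a plain metal plate 180 mm wide, 167 mm long, 6 mm thick, its mid plane through the hinge axis
- flap_hinge (a point): middle of the hinge axis, at the flap's far end: incubator frame (90, 0, 103) mm; the axis runs along the incubator's y. Turns with the flap
- pointer (a joint): angle at which the gauge's pointer is set (rad), measured as joint flap: 0 level, growing upwards, between 0.55 and 1.0. This is the marked angle: the flap lines up with it when joint flap equals joint pointer. A stiff friction joint; not to be moved
- pointer_tip (a point): free end of the gauge's pointer: a dark flat steel bar 8 mm high and 4 mm thick (the last 20 mm 4 mm high), reaching 159 mm from the hinge axis, 102 mm left of the incubator's middle (12 mm beside the flap's left edge); its x axis lies along the pointer
- vial: small white-capped vial, 24 mm across and 45 mm tall, standing on the left of the incubator's front deck; origin at the centre of its underside; leave it standing
- dropper: small black-capped dropper bottle, 26 mm across and 60 mm tall, standing on the strip behind the flap's hinge; origin at the centre of its underside; leave it alone
- carton: cardboard carton 55 x 120 x 75 mm on the bench, to the left; origin at the centre of its underside; leave it alone
- reagent: reagent bottle, 52 mm across and 110 mm tall, on the bench to the right; origin at the centre of its underside; leave it alone
- jar: jar, 60 mm across and 70 mm tall, on the bench to the right; origin at the centre of its underside; leave it alone
- tube_rack: white test-tube rack with tubes, 60 x 200 mm, 100 mm tall, on the bench to the left; origin at the centre of its underside; leave it alone
- beaker: white cup, 70 mm across and 90 mm tall, on the bench near the robot's left; origin at the centre of its underside; leave it alone
- notepad: white notepad 100 x 140 x 12 mm lying near the robot's right; origin at the centre of its underside; leave it alone

How it is judged:
By the outcome, as a careful person would: the job done as asked, in the order asked, and still so for the second after the job is handed in, while the arm keeps its last pose, push and grip.
It also fails if it takes over 48 s, if anything falls off the work surface, if the arm or the gripper's body presses on something with over 40 N, if the wrist force passes 120 N, or if a joint passes its speed limit or range.

### The arm

A 6-joint arm with a two-finger parallel gripper is mounted at the origin on the work surface. World frame = base frame: x ahead of the robot, y to its left, z up, the work surface at z = 0. Lengths are in m, angles in rad, forces in N, time in s.
With the tool pointing down it reaches from about 0.325 to 0.9 m from the base axis. Payload 6.1 kg.
Tool frame: the origin (TCP) lies between the finger pads; the fingertips stand 22 mm ahead of it and the grasp point (between the pads) lies 3 mm ahead of it (ctrl.tcp_to_tips is the distance from the TCP to the fingertips, in m); z points along the fingers, y is the line along which they close (so a half turn about z gives the same grasp; the last joint's range is limited). The gripper opens to 85 mm and grips with 20 to 120 N. Pads are 22 mm wide; open, the fingers measure 114 mm over their backs; the gripper's body (76 mm by 85 mm) begins 54 mm behind the grasp point. The pads swing forward as they close: fully open they stand 13 mm farther back than shut.
Start: joints at [1.11, 0.22, 1.526, -0, 1.395, -0.126], TCP at [0.205, 0.59, 0.253] pointing down, gripper open.
Joint ranges: [-2.98, 2.98], [-0.91, 2.08], [0.09, 2.57], [-1.24, 4.39], [0.2, 2.65], [-2.68, 2.68]. Speed limits (rad/s): [2.57, 2.57, 3.01, 3.14, 3.14, 3.14].

### API

Orientations are given as a unit quaternion [w, x, y, z].
In Python, from plant import ctrl, imaging gives the robot as it stands.
- The arm moves only by the tool play_rows, never from a script. Its argument "targets" is a list of rows, each an object of numbers: "wx", "wy", "wz": the turn, a rotation vector about the tool's x, y, z in rad; "x", "y", "z": the shift along the tool's x, y, z in m; "fingers": the closure, from 0 (fully open) to 1 (shut). A call has 1 to 20 rows; each row is the pose to reach, as a shift and turn from the pose commanded when the call began, along the tool's axes at that moment; what a row does not reach only later rows make up. A row lasts 1/12 s, in which the tool goes at most 41.7 mm and 7.16 degrees, less where a joint would pass 70% of its speed; a pose out of reach is approached as far as the arm can. A call with a gripper value outside its range is refused whole. The fingers move at their own pace and stop on an object; the grip force is fixed at half the most. Time passes only in rows, so rows that repeat a pose let the fingers close. It gives the time, the measured TCP pose, the force, the opening and the grip force at its end, in the units of the state.
- ctrl.get_state(): the state, without advancing time (a new reading comes with each control period).
- imaging.capture(name): name is "scene" or "top"; returns a dict with "pixels" (384x512x3 uint8, red, green, blue), "range_z" (384x512 float32, m along the optical axis (not along the pixel's ray), 0 where there is no reading), "fx", "fy", "cx", "cy" (pixels), "k1" (the pictures are not rectified: a ray, as slopes to the right and down, at radius r is drawn at 1 + k1 r^2 times it, then the intrinsics apply), "rvec" (rotation vector, rad) and "tvec" (3), from world to camera coordinates, as OpenCV has them. Camera axes: x right, y down, z forward; pixel columns grow to the right and rows downward; lengths in m; the calibration is good to about 2 mm. A picture is of the moment at which its call begins.
- ctrl.job_done(): hands the job in; it is judged then, once.
The state is a dict: "time": time; "q": joint angles; "joint_vel": joint speeds; "joint_efforts": joint torques, N m; "position": TCP position; "orientation": TCP orientation; "wrist_force": force on the tool from outside, world axes, zero at the start; "ft_torque": the same for the moment, N m; "gripper_width": opening from 0.0 (shut) to 1.0 (fully open); "grip_force": force on a finger pad.
Only numpy, scipy, OpenCV 4.12 (cv2) and the standard library are available. Lean on these libraries where they do the work, as an engineer would, in place of code of your own. Each camera call takes 0.05 s, during which the arm holds its last target. There are 200 camera calls.

## Working session

There is one attempt and no reset: what is moved stays moved. The work goes in short steps, Python scripts to look and compute and a tool call to move; the robot and the scene stay as the last step left them, time stands still between calls to the robot, and variables do not carry over. Pictures are saved under pics/ and viewed, at most 10 in all, crops included, and the job is handed in when it is done.

Besides the shell and the picture viewer there is one more tool, called after "Request:" as name(argument=value, ...) on one line, values as JSON. play_rows: Moves the arm, as the interface text tells. Its arguments: {"type":"object","properties":{"targets":{"type":"array"}},"required":["targets"]}

```bash
mkdir -p pics
cat > h.py <<'E'
import numpy as np, cv2
from plant import ctrl, imaging
def cap(n):
    c=imaging.capture(n); c['R']=cv2.Rodrigues(np.array(c['rvec'],float))[0]; c['t']=np.array(c['tvec'],float).ravel()
    c['K']=np.array([[c['fx'],0,c['cx']],[0,c['fy'],c['cy']],[0,0,1.]]); c['d']=np.array([c['k1'],0,0,0,0.]); return c
def ray(c,uv):
    p=cv2.undistortPoints(np.array(uv,float).reshape(-1,1,2),c['K'],c['d']).reshape(-1,2)
    d=np.c_[p,np.ones(len(p))]; return -c['R'].T@c['t'], d@c['R']
def plane(c,uv,z):
    o,d=ray(c,uv); return o+d*((z-o[2])/d[:,2])[:,None]
def pts(c):
    v,u=np.mgrid[0:384,0:512]; o,d=ray(c,np.c_[u.ravel(),v.ravel()])
    return (o+d*c['range_z'].ravel()[:,None]).reshape(384,512,3)
def proj(c,P):
    return cv2.projectPoints(np.array(P,float).reshape(-1,1,3),np.array(c['rvec'],float),c['t'],c['K'],c['d'])[0].reshape(-1,2)
def save(c,f,s=None,k=1.5):
    im=c['pixels'][:,:,::-1]
    if s: im=im[s[1]:s[3],s[0]:s[2]]
    cv2.imwrite('pics/'+f,cv2.resize(im,None,fx=k,fy=k,interpolation=cv2.INTER_CUBIC))
E
python3 - <<'E'
from h import *
for n in('top','scene'):
    c=cap(n); save(c,n+'0.png'); np.savez(n+'0.npz',**c); print(n,-c['R'].T@c['t'],c['R'][2],c['fx'],c['k1'])
print(ctrl.get_state())
E
```

```text
top [ 0.4131269  -0.00149629  1.29917458] [ 0.10707692  0.00140679 -0.99424974] 429.9757942973196 -0.11560493254066855
scene [ 1.3119904  -0.19416959  0.76064748] [-0.75327333  0.17843925 -0.63303928] 356.14066123437107 -0.003666889891212341
{'time': 0.1, 'q': array([ 1.10991755e+00,  2.21173024e-01,  1.52749598e+00,  1.30470985e-05,
        1.39470067e+00, -1.26103903e-01]), 'joint_vel': array([ 0.00040309, -0.00025268, -0.00336387,  0.00113463,  0.00155256,
        0.00013351]), 'joint_efforts': array([ 1.21572040e-03, -4.98242390e+01, -3.90544295e+01, -2.61473933e-04,
        5.76296705e-03, -2.98647831e-05]), 'position': array([0.20512307, 0.58984504, 0.25229302]), 'orientation': array([-2.63190240e-04,  1.66607938e-01,  9.86022822e-01, -8.48661824e-04]), 'wrist_force': array([ 0.38213976, -0.01889692,  0.43985421]), 'ft_torque': array([ 0.00237365,  0.01436309, -0.07776977]), 'grip_force': 0.0, 'gripper_width': 0.999072852278284}
```

View pics/top0.png

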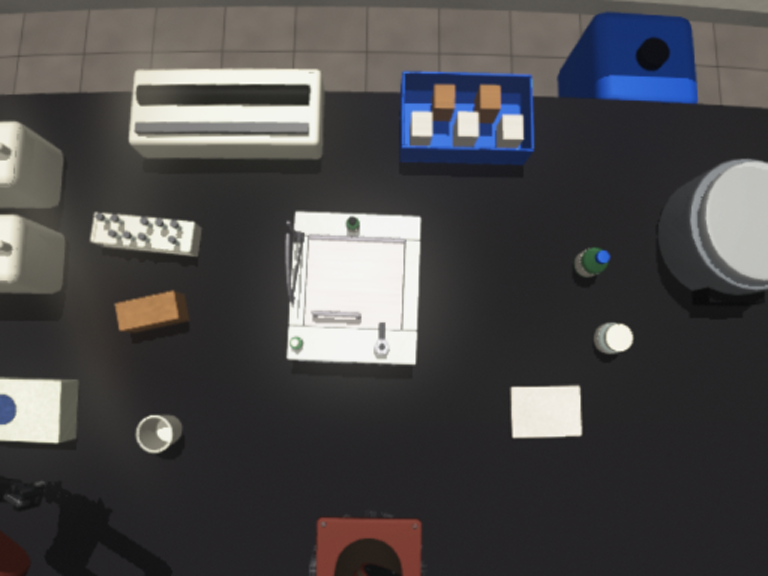

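View pics/scene0.png

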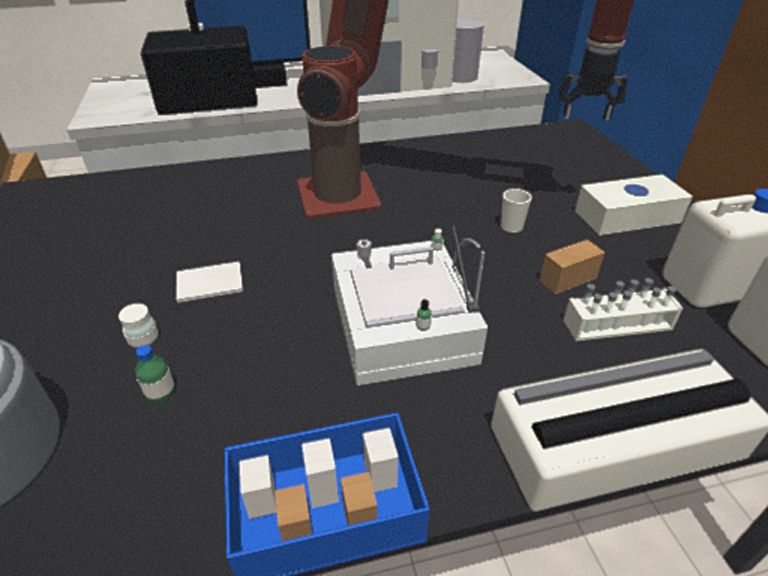

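The top view shows the incubator around (355,288) (in 1.5x pixels), the nut at (382,347) with its tongue pointing back, the handle at (336,316) and the gauge at (293,260). The scene view shows the gauge at (468,270).

Run:
```python
from h import *
c=dict(np.load('top0.npz')); P=pts(c); im=c['pixels'].astype(int)
m=(P[:,:,2]>.088)&(P[:,:,2]<.112)&(im.min(2)>120)&(abs(P[:,:,0]-.48)<.22)&(abs(P[:,:,1]-.03)<.2)
m=m.astype(np.uint8); m=cv2.morphologyEx(m,cv2.MORPH_OPEN,np.ones((3,3)))
ct=max(cv2.findContours(m,0,1)[0],key=cv2.contourArea)[:,0]
print(len(ct)); W=plane(c,ct,.1)[:,:2]
h=cv2.convexHull(W.astype(np.float32)*1000); r=cv2.minAreaRect(h); print(r, cv2.boxPoints(r))
print('zmed',np.median(P[m>0][:,2]))
save(c,'topc.png',(180,130,290,255),5)
s=dict(np.load('scene0.npz')); save(s,'scenec.png',(215,140,340,260),5)
```

```text
417
((550.1637573242188, 33.159751892089844), (239.76658630371094, 279.9286193847656), 88.58170318603516) [[407.27502  -83.222496]
 [687.1179   -90.15113 ]
 [693.0525   149.54199 ]
 [413.2096   156.47064 ]]
zmed 0.1033640545853809
```

View pics/topc.png

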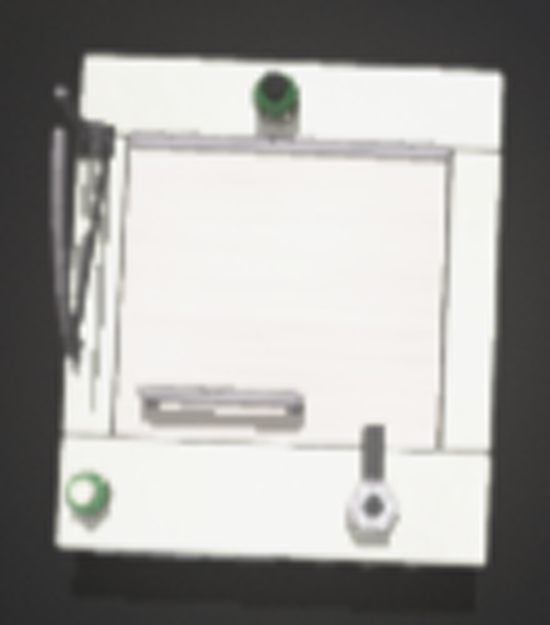

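View pics/scenec.png

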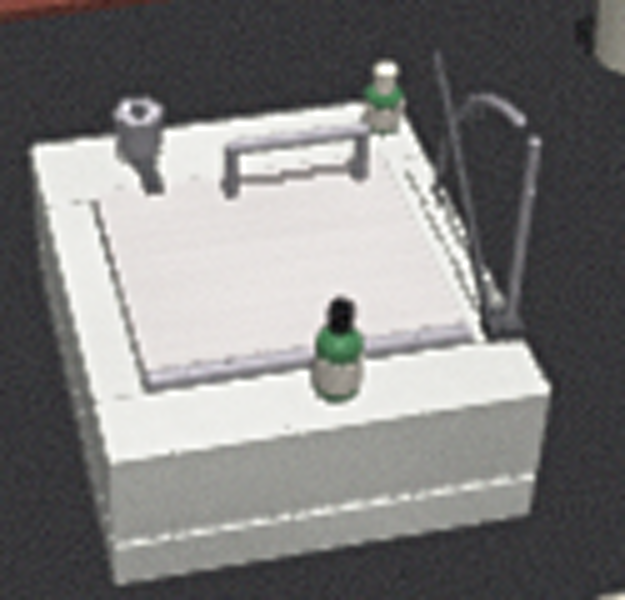

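The crops show the nut (373,505), the tongue tip (373,428), the handle from (150,397) to (295,400), and, in the scene crop, the pointer as a line from (490,310) to a tip at (437,55). Next I'll measure these.

```bash
cat >> h.py <<'E'
O=np.array([.5502,.0332,0]); yaw=-0.0247
Ri=np.array([[np.cos(yaw),-np.sin(yaw),0],[np.sin(yaw),np.cos(yaw),0],[0,0,1]])
def toI(P): return (np.asarray(P)-O)@Ri
def toW(P): return np.asarray(P)@Ri.T+O
def yplane(c,uv,y):
    o,d=ray(c,uv); o=toI(o); d=d@Ri; return o+d*((y-o[1])/d[:,1])[:,None]
E
python3 - <<'E'
from h import *
t=dict(np.load('top0.npz')); s=dict(np.load('scene0.npz'))
C=lambda x,y:(180+(x+.5)/5-.5,130+(y+.5)/5-.5)
D=lambda x,y:(215+(x+.5)/5-.5,140+(y+.5)/5-.5)
print('nut top',toI(plane(t,[C(373,506)],.138))*1e3)
# tongue: dark pixels on z=.111
g=t['pixels'].mean(2); v,u=np.mgrid[0:384,0:512]
I=toI(plane(t,np.c_[u.ravel(),v.ravel()],.111))*1e3
m=(g.ravel()<130)&(I[:,0]>-93)&(I[:,0]<-55)&(abs(I[:,1]+55)<25)
q=I[m]; print(len(q),q.mean(0),'tongue range',q.min(0),q.max(0))
mu=q.mean(0); print('ang from axis',np.arctan2(mu[1]+55,mu[0]+110),'pca',cv2.fitLine(q[:,:2].astype(np.float32),2,0,.01,.01).ravel())
print('handle ends',toI(plane(t,[C(147,394),C(300,398)],.146))*1e3)
# scene views
print('flap hinge ends scene', toI(plane(s,[D(150,382),D(470,330)],.106))*1e3)
print('nut scene',toI(plane(s,[D(139,109)],.138))*1e3)
L=yplane(s,[D(437,55),D(455,150),D(470,220),D(488,300)],.102)*1e3; print(L)
r=L-np.array([90,0,103]); print('pointer',np.arctan2(r[:,2],-r[:,0]),np.hypot(r[:,0],r[:,2]))
# predicted pointer tip for angles in both views
for a in (.55,.7,.8,.9,1.0):
    A=toW([[.09-.159*np.cos(a),.102,.103+.159*np.sin(a)]]); print(a,(proj(t,A)-[180,130])*5,(proj(s,A)-[215,140])*5)
print(ctrl.tcp_to_tips)
E
```

```text
nut top [[-109.53940291  -55.3578663   138.        ]]
29 [-79.55387453 -54.28213536 111.        ] tongue range [-92.86262058 -59.38931326 111.        ] [-68.01957912 -50.76273169 111.        ]
ang from axis 0.023573825891165443 pca [ 9.9847859e-01  5.5140991e-02 -7.9553871e+01 -5.4282135e+01]
handle ends [[-54.90497937  68.72220583 146.        ]
 [-53.51444315 -13.64839924 146.        ]]
flap hinge ends scene [[ 92.4636768  -87.86555512 106.        ]
 [ 90.37328722  91.18797317 106.        ]]
nut scene [[-111.3380769   -53.53113191  138.        ]]
[[-25.83332427 102.         209.20587677]
 [ 15.23470314 102.         172.5538859 ]
 [ 47.46834044 102.         147.77050652]
 [ 84.73007852 102.         120.92020906]]
pointer [0.74206608 0.74930353 0.81103735 1.28478229] [157.1529423  102.1155848   61.7522495   18.67902474]
0.55 [[ 75.37529697 365.59641618]] [[420.91414459  68.2893616 ]]
0.7 [[ 72.31963657 335.23866183]] [[431.21280462  53.12709983]]
0.8 [[ 70.7077741  311.70982519]] [[439.03582412  46.00926319]]
0.9 [[ 69.4762191  285.82459952]] [[447.58071542  41.4995882 ]]
1.0 [[ 68.65373964 257.88129202]] [[456.79635391  39.77112543]]
0.022
```

```bash
cat >> h.py <<'E'
from scipy.spatial.transform import Rotation as Rot
def st(show=True):
    s=ctrl.get_state(); w,x,y,z=s['orientation']; R=Rot.from_quat([x,y,z,w]).as_matrix()
    if show: print('t',s['time'],'p',s['position'].round(4),'yang',round(float(np.arctan2(R[1,1],R[0,1])),4),'zax',R[:,2].round(3),'F',s['wrist_force'].round(1),'w',s['gripper_width'],'g',s['grip_force'],'q6',s['q'][5])
    return s,R
def move(p,ang):
    s,R=st(); d=R.T@(np.array(p)-s['position'])
    Rt=np.c_[[-np.sin(ang)*-1*1,0,0]] if 0 else None
    y=np.array([np.cos(ang),np.sin(ang),0]); z=np.array([0,0,-1.]); Rt=np.c_[np.cross(y,z),y,z]
    print('shift',d.round(4),'turn',Rot.from_matrix(R.T@Rt).as_rotvec().round(4))
E
sed -i '/if 0 else None/d' h.py
python3 - <<'E'
from h import *
n=toW([-.110,-.055,0]); print(n, toW([-.055,.03,.141]))
move([n[0],n[1],.26],yaw+.03)
E
```

```text
[ 0.43887519 -0.0190665   0.        ] [0.4959577  0.06454921 0.141     ]
t 0.1 p [0.2051 0.5898 0.2523] yang 1.236 zax [-0.001 -0.002 -1.   ] F [ 0.4 -0.   0.4] w 0.999072852278284 g 0.0 q6 -0.12610390285763493
shift [-0.4208 -0.4983 -0.0069] turn [-1.7000e-03  9.0000e-04  1.2307e+00]
```

Request:
play_rows(targets=[{"x": -0.42, "y": -0.498, "z": -0.007, "wz": 1.231}, {"x": -0.42, "y": -0.498, "z": -0.007, "wz": 1.231}, {"x": -0.42, "y": -0.498, "z": -0.007, "wz": 1.231}, {"x": -0.42, "y": -0.498, "z": -0.007, "wz": 1.231}, {"x": -0.42, "y": -0.498, "z": -0.007, "wz": 1.231}, {"x": -0.42, "y": -0.498, "z": -0.007, "wz": 1.231}, {"x": -0.42, "y": -0.498, "z": -0.007, "wz": 1.231}, {"x": -0.42, "y": -0.498, "z": -0.007, "wz": 1.231}, {"x": -0.42, "y": -0.498, "z": -0.007, "wz": 1.231}, {"x": -0.42, "y": -0.498, "z": -0.007, "wz": 1.231}, {"x": -0.42, "y": -0.498, "z": -0.007, "wz": 1.231}, {"x": -0.42, "y": -0.498, "z": -0.007, "wz": 1.231}, {"x": -0.42, "y": -0.498, "z": -0.007, "wz": 1.231}, {"x": -0.42, "y": -0.498, "z": -0.007, "wz": 1.231}, {"x": -0.42, "y": -0.498, "z": -0.007, "wz": 1.231}, {"x": -0.42, "y": -0.498, "z": -0.007, "wz": 1.231}, {"x": -0.42, "y": -0.498, "z": -0.007, "wz": 1.231}, {"x": -0.42, "y": -0.498, "z": -0.007, "wz": 1.231}, {"x": -0.42, "y": -0.498, "z": -0.007, "wz": 1.231}, {"x": -0.42, "y": -0.498, "z": -0.007, "wz": 1.231}])

```text
$.targets[0]: bad value
```

Run:
```python
from h import *
move([.4389,-.0191,.138],yaw+.03)
```

```text
t 0.1 p [0.2051 0.5898 0.2523] yang 1.236 zax [-0.001 -0.002 -1.   ] F [ 0.4 -0.   0.4] w 0.999072852278284 g 0.0 q6 -0.12610390285763493
shift [-0.4209 -0.4981  0.1151] turn [-1.7000e-03  9.0000e-04  1.2307e+00]
```

Request:
play_rows(targets=[{"wx": 0, "wy": 0, "wz": 1.231, "x": -0.42, "y": -0.498, "z": -0.007, "fingers": 0}, {"wx": 0, "wy": 0, "wz": 1.231, "x": -0.42, "y": -0.498, "z": -0.007, "fingers": 0}, {"wx": 0, "wy": 0, "wz": 1.231, "x": -0.42, "y": -0.498, "z": -0.007, "fingers": 0}, {"wx": 0, "wy": 0, "wz": 1.231, "x": -0.42, "y": -0.498, "z": -0.007, "fingers": 0}, {"wx": 0, "wy": 0, "wz": 1.231, "x": -0.42, "y": -0.498, "z": -0.007, "fingers": 0}, {"wx": 0, "wy": 0, "wz": 1.231, "x": -0.42, "y": -0.498, "z": -0.007, "fingers": 0}, {"wx": 0, "wy": 0, "wz": 1.231, "x": -0.42, "y": -0.498, "z": -0.007, "fingers": 0}, {"wx": 0, "wy": 0, "wz": 1.231, "x": -0.42, "y": -0.498, "z": -0.007, "fingers": 0}, {"wx": 0, "wy": 0, "wz": 1.231, "x": -0.42, "y": -0.498, "z": -0.007, "fingers": 0}, {"wx": 0, "wy": 0, "wz": 1.231, "x": -0.42, "y": -0.498, "z": -0.007, "fingers": 0}, {"wx": 0, "wy": 0, "wz": 1.231, "x": -0.42, "y": -0.498, "z": -0.007, "fingers": 0}, {"wx": 0, "wy": 0, "wz": 1.231, "x": -0.42, "y": -0.498, "z": -0.007, "fingers": 0}, {"wx": 0, "wy": 0, "wz": 1.231, "x": -0.42, "y": -0.498, "z": -0.007, "fingers": 0}, {"wx": 0, "wy": 0, "wz": 1.231, "x": -0.42, "y": -0.498, "z": -0.007, "fingers": 0}, {"wx": 0, "wy": 0, "wz": 1.231, "x": -0.42, "y": -0.498, "z": -0.007, "fingers": 0}, {"wx": 0, "wy": 0, "wz": 1.231, "x": -0.42, "y": -0.498, "z": -0.007, "fingers": 0}, {"wx": 0, "wy": 0, "wz": 1.231, "x": -0.42, "y": -0.498, "z": -0.007, "fingers": 0}, {"wx": 0, "wy": 0, "wz": 1.231, "x": -0.42, "y": -0.498, "z": -0.007, "fingers": 0}, {"wx": 0, "wy": 0, "wz": 1.231, "x": -0.42, "y": -0.498, "z": -0.007, "fingers": 0}, {"wx": 0, "wy": 0, "wz": 1.231, "x": -0.42, "y": -0.498, "z": -0.007, "fingers": 0}])

```text
time: 1.77
position: [0.4379, -0.0171, 0.26]
orientation: [-0.0, 0.705, 0.709, -0.0]
wrist_force: [0.3, 0.7, 0.4]
gripper_width: 0.996
grip_force: 0.0
```

Run:
```python
from h import *
move([.4389,-.0191,.138],yaw+.03)
```

```text
t 1.7667 p [ 0.4379 -0.0171  0.26  ] yang 0.0062 zax [-0.001  0.    -1.   ] F [0.3 0.7 0.4] w 0.9964294301308729 g 0.0 q6 -0.22572777291565949
shift [-0.0021  0.001   0.122 ] turn [-0.0007 -0.0005  0.0009]
```

Request:
play_rows(targets=[{"wx": 0, "wy": 0, "wz": 0, "x": -0.001, "y": 0.001, "z": 0.04, "fingers": 0}, {"wx": 0, "wy": 0, "wz": 0, "x": -0.001, "y": 0.001, "z": 0.07, "fingers": 0}, {"wx": 0, "wy": 0, "wz": 0, "x": -0.001, "y": 0.001, "z": 0.1, "fingers": 0}, {"wx": 0, "wy": 0, "wz": 0, "x": -0.001, "y": 0.001, "z": 0.122, "fingers": 0}, {"wx": 0, "wy": 0, "wz": 0, "x": -0.001, "y": 0.001, "z": 0.122, "fingers": 0}, {"wx": 0, "wy": 0, "wz": 0, "x": -0.001, "y": 0.001, "z": 0.122, "fingers": 0}])

```text
time: 2.27
position: [0.4383, -0.0177, 0.1376]
orientation: [-0.001, 0.705, 0.71, -0.001]
wrist_force: [0.1, 0.4, 0.6]
gripper_width: 1.002
grip_force: 0.0
```

Run:
```python
from h import *
move([.4389,-.0191,.138],yaw+.03)
s=cap('scene'); save(s,'a.png',(200,80,340,220),4)
```

```text
t 2.2667 p [ 0.4383 -0.0177  0.1376] yang 0.007 zax [-0.003  0.001 -1.   ] F [0.1 0.4 0.6] w 1.0018945938846642 g 0.0 q6 -0.227791798659236
shift [-0.0014  0.0006 -0.0004] turn [-0.0028 -0.0008  0.0017]
```

View pics/a.png

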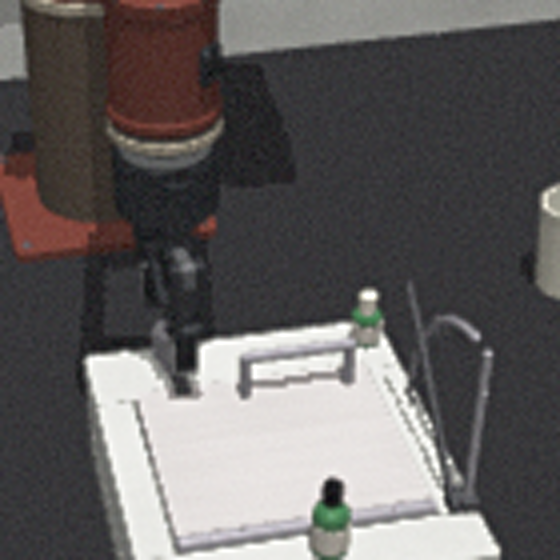

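The gripper straddles the nut around (185,350) with the tongue between the fingers, clear of the handle. I'll close on it.

Request:
play_rows(targets=[{"wx": 0, "wy": 0, "wz": 0, "x": -0.001, "y": 0, "z": 0, "fingers": 1}, {"wx": 0, "wy": 0, "wz": 0, "x": -0.001, "y": 0, "z": 0, "fingers": 1}, {"wx": 0, "wy": 0, "wz": 0, "x": -0.001, "y": 0, "z": 0, "fingers": 1}, {"wx": 0, "wy": 0, "wz": 0, "x": -0.001, "y": 0, "z": 0, "fingers": 1}, {"wx": 0, "wy": 0, "wz": 0, "x": -0.001, "y": 0, "z": 0, "fingers": 1}, {"wx": 0, "wy": 0, "wz": 0, "x": -0.001, "y": 0, "z": 0, "fingers": 1}, {"wx": 0, "wy": 0, "wz": 0, "x": -0.001, "y": 0, "z": 0, "fingers": 1}, {"wx": 0, "wy": 0, "wz": 0, "x": -0.001, "y": 0, "z": 0, "fingers": 1}, {"wx": 0, "wy": 0, "wz": 0, "x": -0.001, "y": 0, "z": 0, "fingers": 1}, {"wx": 0, "wy": 0, "wz": 0, "x": -0.001, "y": 0, "z": 0, "fingers": 1}, {"wx": 0, "wy": 0, "wz": 0, "x": -0.001, "y": 0, "z": 0, "fingers": 1}, {"wx": 0, "wy": 0, "wz": 0, "x": -0.001, "y": 0, "z": 0, "fingers": 1}])

```text
time: 3.32
position: [0.4392, -0.0202, 0.1393]
orientation: [-0.0, 0.705, 0.709, -0.0]
wrist_force: [-5.9, -0.7, 9.0]
gripper_width: 0.291
grip_force: 59.3
```

Run:
```python
from h import *
s,R=st(); print(s['ft_torque'],s['q'])
```

```text
t 3.3167 p [ 0.4392 -0.0202  0.1393] yang 0.0049 zax [-0.001 -0.    -1.   ] F [-5.9 -0.7  9. ] w 0.29056675111905866 g 59.30668263696134 q6 -0.2301890121313121
[ 0.0861439   0.88089293 -0.01494217] [-2.25442296e-01 -1.15036655e-01  2.10078847e+00 -3.54925391e-04
  1.15652301e+00 -2.30189012e-01]
```

Request:
play_rows(targets=[{"wx": 0, "wy": 0, "wz": -0.1, "x": 0, "y": 0, "z": -0.001, "fingers": 1}, {"wx": 0, "wy": 0, "wz": -0.2, "x": 0, "y": 0, "z": -0.001, "fingers": 1}, {"wx": 0, "wy": 0, "wz": -0.3, "x": 0, "y": 0, "z": -0.001, "fingers": 1}, {"wx": 0, "wy": 0, "wz": -0.4, "x": 0, "y": 0, "z": -0.001, "fingers": 1}, {"wx": 0, "wy": 0, "wz": -0.5, "x": 0, "y": 0, "z": -0.001, "fingers": 1}, {"wx": 0, "wy": 0, "wz": -0.6, "x": 0, "y": 0, "z": -0.001, "fingers": 1}, {"wx": 0, "wy": 0, "wz": -0.7, "x": 0, "y": 0, "z": -0.001, "fingers": 1}, {"wx": 0, "wy": 0, "wz": -0.8, "x": 0, "y": 0, "z": -0.001, "fingers": 1}, {"wx": 0, "wy": 0, "wz": -0.9, "x": 0, "y": 0, "z": -0.001, "fingers": 1}, {"wx": 0, "wy": 0, "wz": -1.0, "x": 0, "y": 0, "z": -0.001, "fingers": 1}, {"wx": 0, "wy": 0, "wz": -1.1, "x": 0, "y": 0, "z": -0.001, "fingers": 1}, {"wx": 0, "wy": 0, "wz": -1.2, "x": 0, "y": 0, "z": -0.001, "fingers": 1}, {"wx": 0, "wy": 0, "wz": -1.3, "x": 0, "y": 0, "z": -0.001, "fingers": 1}, {"wx": 0, "wy": 0, "wz": -1.4, "x": 0, "y": 0, "z": -0.001, "fingers": 1}, {"wx": 0, "wy": 0, "wz": -1.5, "x": 0, "y": 0, "z": -0.001, "fingers": 1}, {"wx": 0, "wy": 0, "wz": -1.5, "x": 0, "y": 0, "z": -0.001, "fingers": 1}, {"wx": 0, "wy": 0, "wz": -1.5, "x": 0, "y": 0, "z": -0.001, "fingers": 1}])

```text
time: 4.73
position: [0.4416, -0.0178, 0.1395]
orientation: [0.003, 0.033, 0.999, 0.003]
wrist_force: [11.4, 11.0, -8.6]
gripper_width: 0.287
grip_force: 59.4
```

Run:
```python
from h import *
s,R=st(); print(s['ft_torque'],s['q'])
```

```text
t 4.7333 p [ 0.4416 -0.0178  0.1395] yang 1.5047 zax [ 0.006  0.005 -1.   ] F [11.4 11.  -8.6] w 0.28670889059859467 g 59.37115441658534 q6 -1.7308391581768576
[ 1.95932853 -1.83896016  0.13278372] [-0.22344086 -0.1145907   2.10004632  0.00662417  1.1515443  -1.73083916]
```

Request:
play_rows(targets=[{"wx": 0, "wy": 0, "wz": 0, "x": 0, "y": 0, "z": 0, "fingers": 0}, {"wx": 0, "wy": 0, "wz": 0, "x": 0, "y": 0, "z": 0, "fingers": 0}, {"wx": 0, "wy": 0, "wz": 0, "x": 0, "y": 0, "z": 0, "fingers": 0}, {"wx": 0, "wy": 0, "wz": 0, "x": 0, "y": 0, "z": 0, "fingers": 0}, {"wx": 0, "wy": 0, "wz": 0, "x": 0, "y": 0, "z": 0, "fingers": 0}, {"wx": 0, "wy": 0, "wz": 0, "x": 0, "y": 0, "z": 0, "fingers": 0}, {"wx": 0, "wy": 0, "wz": 0, "x": 0, "y": 0, "z": 0, "fingers": 0}, {"wx": 0, "wy": 0, "wz": 0, "x": 0, "y": 0, "z": 0, "fingers": 0}, {"wx": 0, "wy": 0, "wz": 0, "x": 0, "y": 0, "z": -0.04, "fingers": 0}, {"wx": 0, "wy": 0, "wz": 0, "x": 0, "y": 0, "z": -0.08, "fingers": 0}, {"wx": 0, "wy": 0, "wz": 0, "x": 0, "y": 0, "z": -0.11, "fingers": 0}, {"wx": 0, "wy": 0, "wz": 0, "x": 0, "y": 0, "z": -0.11, "fingers": 0}])

```text
time: 5.73
position: [0.443, -0.0209, 0.2567]
orientation: [0.006, 0.033, 0.999, -0.001]
wrist_force: [0.7, -0.4, 1.2]
gripper_width: 1.001
grip_force: 0.0
```

Run:
```python
from h import *
h=toW([-.055,.03,.147]); move([h[0],h[1],.25],yaw)
```

```text
t 5.7333 p [ 0.443  -0.0209  0.2567] yang 1.505 zax [ 0.012 -0.003 -1.   ] F [ 0.7 -0.4  1.2] w 1.000998241051469 g 0.0 q6 -1.7302459815697928
shift [-0.0472  0.0887  0.0071] turn [0.0075 0.0109 1.5297]
```

Request:
play_rows(targets=[{"wx": 0, "wy": 0, "wz": 0.12, "x": 0, "y": 0, "z": -0.01, "fingers": 0}, {"wx": 0, "wy": 0, "wz": 0.24, "x": 0, "y": 0, "z": -0.01, "fingers": 0}, {"wx": 0, "wy": 0, "wz": 0.36, "x": 0, "y": 0, "z": -0.01, "fingers": 0}, {"wx": 0, "wy": 0, "wz": 0.48, "x": 0, "y": 0, "z": -0.01, "fingers": 0}, {"wx": 0, "wy": 0, "wz": 0.6, "x": 0, "y": 0, "z": -0.01, "fingers": 0}, {"wx": 0, "wy": 0, "wz": 0.72, "x": -0.01, "y": 0.01, "z": -0.01, "fingers": 0}, {"wx": 0, "wy": 0, "wz": 0.84, "x": -0.02, "y": 0.02, "z": -0.01, "fingers": 0}, {"wx": 0, "wy": 0, "wz": 0.96, "x": -0.03, "y": 0.04, "z": -0.01, "fingers": 0}, {"wx": 0, "wy": 0, "wz": 1.08, "x": -0.04, "y": 0.06, "z": 0, "fingers": 0}, {"wx": 0, "wy": 0, "wz": 1.2, "x": -0.047, "y": 0.075, "z": 0, "fingers": 0}, {"wx": 0, "wy": 0, "wz": 1.32, "x": -0.047, "y": 0.089, "z": 0.007, "fingers": 0}, {"wx": 0, "wy": 0, "wz": 1.44, "x": -0.047, "y": 0.089, "z": 0.007, "fingers": 0}, {"wx": 0, "wy": 0, "wz": 1.53, "x": -0.047, "y": 0.089, "z": 0.007, "fingers": 0}, {"wx": 0, "wy": 0, "wz": 1.53, "x": -0.047, "y": 0.089, "z": 0.007, "fingers": 0}, {"wx": 0, "wy": 0, "wz": 1.53, "x": -0.047, "y": 0.089, "z": 0.007, "fingers": 0}, {"wx": 0, "wy": 0, "wz": 1.53, "x": -0.047, "y": 0.089, "z": 0.007, "fingers": 0}])

```text
time: 7.07
position: [0.4921, 0.0655, 0.2421]
orientation: [-0.0, 0.715, 0.699, -0.0]
wrist_force: [-0.7, 0.6, 0.1]
gripper_width: 1.002
grip_force: 0.0
```

Run:
```python
from h import *
h=toW([-.055,.03,.147]); move(h,yaw); s=cap('scene'); save(s,'b.png',(200,80,340,220),4)
```

```text
t 7.0667 p [0.4921 0.0655 0.2421] yang -0.0226 zax [-0. -0. -1.] F [-0.7  0.6  0.1] w 1.001737602501962 g 0.0 q6 -0.004054968309613876
shift [-0.0009  0.0039  0.0951] turn [-0.0002  0.      0.0021]
```

View pics/b.png

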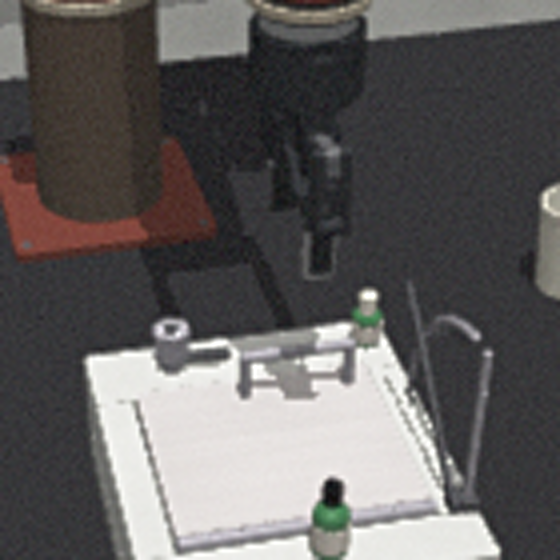

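The tongue now lies along the flap's front edge, pointing left at (230,352). The gripper is above the handle, so I'll descend and grip it.

Request:
play_rows(targets=[{"wx": 0, "wy": 0, "wz": 0, "x": -0.001, "y": 0.004, "z": 0.03, "fingers": 0}, {"wx": 0, "wy": 0, "wz": 0, "x": -0.001, "y": 0.004, "z": 0.06, "fingers": 0}, {"wx": 0, "wy": 0, "wz": 0, "x": -0.001, "y": 0.004, "z": 0.085, "fingers": 0}, {"wx": 0, "wy": 0, "wz": 0, "x": -0.001, "y": 0.004, "z": 0.095, "fingers": 0}, {"wx": 0, "wy": 0, "wz": 0, "x": -0.001, "y": 0.004, "z": 0.095, "fingers": 0}, {"wx": 0, "wy": 0, "wz": 0, "x": -0.001, "y": 0.004, "z": 0.095, "fingers": 1}, {"wx": 0, "wy": 0, "wz": 0, "x": -0.001, "y": 0.004, "z": 0.095, "fingers": 1}, {"wx": 0, "wy": 0, "wz": 0, "x": -0.001, "y": 0.004, "z": 0.095, "fingers": 1}, {"wx": 0, "wy": 0, "wz": 0, "x": -0.001, "y": 0.004, "z": 0.095, "fingers": 1}, {"wx": 0, "wy": 0, "wz": 0, "x": -0.001, "y": 0.004, "z": 0.095, "fingers": 1}, {"wx": 0, "wy": 0, "wz": 0, "x": -0.001, "y": 0.004, "z": 0.095, "fingers": 1}, {"wx": 0, "wy": 0, "wz": 0, "x": -0.001, "y": 0.004, "z": 0.095, "fingers": 1}, {"wx": 0, "wy": 0, "wz": 0, "x": -0.001, "y": 0.004, "z": 0.095, "fingers": 1}, {"wx": 0, "wy": 0, "wz": 0, "x": -0.001, "y": 0.004, "z": 0.095, "fingers": 1}, {"wx": 0, "wy": 0, "wz": 0, "x": -0.001, "y": 0.004, "z": 0.095, "fingers": 1}, {"wx": 0, "wy": 0, "wz": 0, "x": -0.001, "y": 0.004, "z": 0.095, "fingers": 1}, {"wx": 0, "wy": 0, "wz": 0, "x": -0.001, "y": 0.004, "z": 0.095, "fingers": 1}, {"wx": 0, "wy": 0, "wz": 0, "x": -0.001, "y": 0.004, "z": 0.095, "fingers": 1}])

```text
time: 8.62
position: [0.4962, 0.0646, 0.1481]
orientation: [0.0, 0.716, 0.698, -0.0]
wrist_force: [-3.3, -0.1, 5.6]
gripper_width: 0.089
grip_force: 58.6
```

Run:
```python
from h import *
s,R=st()
# path in tool axes: y ~ +inc x, -z up
for a in np.r_[.1:.76:.1,.74,.76]:
    x=-.145*np.cos(a)+.038*np.sin(a)+.145; z=.145*np.sin(a)+.038*np.cos(a)-.038
    print(round(a,2),'y',round(x,4),'z',round(-z,4))
# refine pointer from pre-grasp scene: dark/line pixels perpendicular scan
c=dict(np.load('scene0.npz')); g=c['pixels'].mean(2).astype(np.float32)
for r in (60,80,100,120,140,155):
    P=[toW([.09-r/1e3*np.cos(a),.102,.103+r/1e3*np.sin(a)]) for a in np.arange(.6,.9,.01)]
    uv=proj(c,P).astype(np.float32); print(r,cv2.remap(g,uv[:,:1],uv[:,1:],1).ravel().astype(int).tolist())
```

```text
t 8.6167 p [0.4962 0.0646 0.1481] yang -0.0249 zax [ 0. -0. -1.] F [-3.3 -0.1  5.6] w 0.08901772587212747 g 58.59849393367767 q6 -0.003342432338311943
0.1 y 0.0045 z -0.0143
0.2 y 0.0104 z -0.028
0.3 y 0.0177 z -0.0412
0.4 y 0.0262 z -0.0535
0.5 y 0.036 z -0.0649
0.6 y 0.0468 z -0.0752
0.7 y 0.0586 z -0.0845
0.74 y 0.0635 z -0.0878
0.76 y 0.0661 z -0.0894
60 [129, 120, 111, 107, 100, 94, 88, 82, 77, 72, 67, 68, 70, 71, 72, 74, 75, 76, 78, 79, 80, 82, 83, 85, 87, 89, 88, 86, 84, 81, 79]
80 [47, 47, 46, 48, 51, 53, 55, 58, 60, 64, 67, 69, 73, 75, 78, 81, 81, 82, 82, 82, 82, 82, 81, 81, 81, 80, 80, 78, 76, 74, 71]
100 [57, 58, 58, 58, 58, 58, 58, 58, 59, 63, 68, 72, 76, 80, 84, 89, 92, 96, 96, 93, 89, 86, 83, 79, 76, 72, 68, 65, 64, 62, 60]
120 [53, 53, 54, 56, 58, 60, 62, 64, 67, 69, 71, 73, 77, 79, 81, 84, 86, 89, 91, 92, 91, 89, 87, 85, 84, 82, 81, 79, 79, 78, 78]
140 [55, 55, 54, 54, 53, 54, 54, 58, 62, 66, 70, 75, 80, 86, 89, 88, 87, 85, 83, 80, 76, 71, 66, 62, 59, 55, 51, 48, 48, 49, 50]
155 [51, 52, 53, 55, 56, 58, 59, 62, 66, 71, 75, 81, 87, 93, 92, 89, 84, 79, 74, 68, 64, 62, 59, 58, 56, 55, 55, 56, 56, 57, 58]
```

Request:
play_rows(targets=[{"wx": 0, "wy": 0, "wz": 0, "x": 0, "y": 0.002, "z": -0.007, "fingers": 1}, {"wx": 0, "wy": 0, "wz": 0, "x": 0, "y": 0.0045, "z": -0.0143, "fingers": 1}, {"wx": 0, "wy": 0, "wz": 0, "x": 0, "y": 0.0074, "z": -0.0212, "fingers": 1}, {"wx": 0, "wy": 0, "wz": 0, "x": 0, "y": 0.0104, "z": -0.028, "fingers": 1}, {"wx": 0, "wy": 0, "wz": 0, "x": 0, "y": 0.014, "z": -0.0347, "fingers": 1}, {"wx": 0, "wy": 0, "wz": 0, "x": 0, "y": 0.0177, "z": -0.0412, "fingers": 1}, {"wx": 0, "wy": 0, "wz": 0, "x": 0, "y": 0.022, "z": -0.0474, "fingers": 1}, {"wx": 0, "wy": 0, "wz": 0, "x": 0, "y": 0.0262, "z": -0.0535, "fingers": 1}, {"wx": 0, "wy": 0, "wz": 0, "x": 0, "y": 0.031, "z": -0.0593, "fingers": 1}, {"wx": 0, "wy": 0, "wz": 0, "x": 0, "y": 0.036, "z": -0.0649, "fingers": 1}, {"wx": 0, "wy": 0, "wz": 0, "x": 0, "y": 0.0413, "z": -0.0702, "fingers": 1}, {"wx": 0, "wy": 0, "wz": 0, "x": 0, "y": 0.0468, "z": -0.0752, "fingers": 1}, {"wx": 0, "wy": 0, "wz": 0, "x": 0, "y": 0.0526, "z": -0.08, "fingers": 1}, {"wx": 0, "wy": 0, "wz": 0, "x": 0, "y": 0.0586, "z": -0.0845, "fingers": 1}, {"wx": 0, "wy": 0, "wz": 0, "x": 0, "y": 0.0586, "z": -0.0845, "fingers": 1}, {"wx": 0, "wy": 0, "wz": 0, "x": 0, "y": 0.0586, "z": -0.0845, "fingers": 1}, {"wx": 0, "wy": 0, "wz": 0, "x": 0, "y": 0.0586, "z": -0.0845, "fingers": 1}])

```text
time: 10.03
position: [0.554, 0.0631, 0.2349]
orientation: [-0.001, 0.716, 0.698, -0.001]
wrist_force: [-13.1, -0.3, 13.3]
gripper_width: 0.089
grip_force: 59.8
```

Run:
```python
from h import *
s,R=st()
for n in('top','scene'):
    c=cap(n); np.savez(n+'1.npz',**c)
    if n=='scene': save(c,'s1.png',(275,130,335,215),7)
    else: save(c,'t1.png',(180,130,240,220),6)
    if n=='scene': a=cv2.imread('pics/s1.png')
    else: b=cv2.imread('pics/t1.png')
h=max(a.shape[0],b.shape[0]); f=lambda i:cv2.copyMakeBorder(i,0,h-i.shape[0],0,5,0)
cv2.imwrite('pics/st1.png',np.hstack([f(a),f(b)])); print(a.shape,b.shape)
```

```text
t 10.0333 p [0.554  0.0631 0.2349] yang -0.0247 zax [-0.002 -0.    -1.   ] F [-13.1  -0.3  13.3] w 0.08868367526718177 g 59.79055345058441 q6 -0.0029860437131982395
(595, 420, 3) (540, 360, 3)
```

View pics/st1.png

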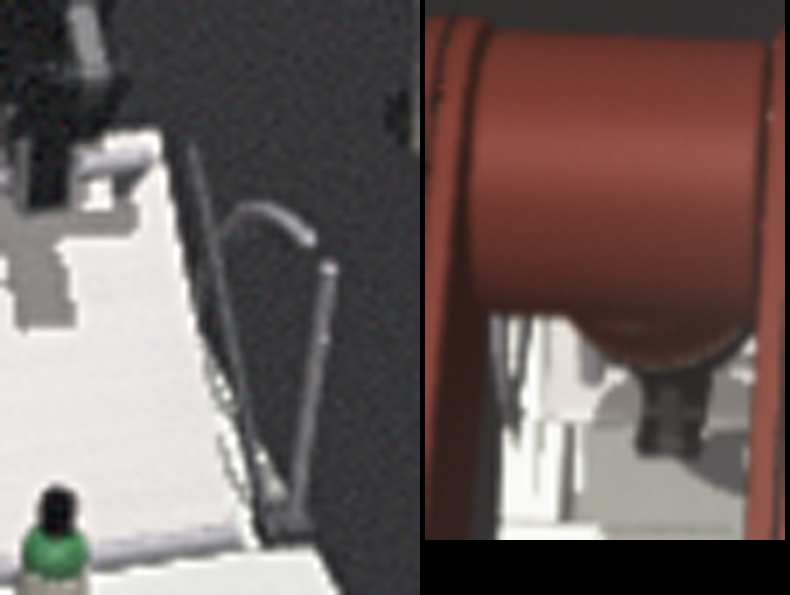

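The scene crop shows the flap's front left corner at (162,130), its left edge running down to (250,540), and the pointer from (193,148) to (270,520), nearly parallel. Next is a sub-pixel comparison.

```bash
cat > cmp.py <<'E'
from h import *
from scipy.optimize import least_squares
s,R=st(); cs=[cap('scene') for _ in range(6)]; c=cs[0]; g=np.mean([k['pixels'].astype(float).mean(2) for k in cs],0)
np.save('g.npy',g)
E_,Pn=[],[]
for v in range(153,190):
    up=275+( (193-3)+(v-151)*7*(275-193)/(525-148))/7   # approx pointer column
    x=np.arange(int(up)-4,int(up)+5); w=g[v,x]-np.minimum(g[v,x[0]],g[v,x[-1]]); 
    # ridge: local max by quadratic
    k=3+np.argmax(g[v,x[3:7]]); a,b,d=g[v,x[k-1]],g[v,x[k]],g[v,x[k+1]]
    if b>=a and b>=d and b>d+4 and b>a+4: Pn.append((x[k]+.5*(a-d)/(a-2*b+d),v))
    ue=275+(162+(v-148.5)*7*(258-162)/(540-130))/7
    x=np.arange(int(ue)-6,int(ue)+6); y=g[v,x]; i=np.where((y[:-1]>130)&(y[1:]<=130))[0]
    if len(i): i=i[-1]; E_.append((x[i]+(y[i]-130)/(y[i]-y[i+1]),v))
def fit(p,y,off):
    L=yplane(c,p,y)*1e3; q=L[:,[0,2]]
    vx,vz,x0,z0=cv2.fitLine(q.astype(np.float32),cv2.DIST_HUBER,0,.01,.01).ravel()
    a=np.arctan2(-vz/np.sign(vx),abs(vx)); n=np.array([np.sin(a),np.cos(a)])
    d=(np.array([x0,z0])-[90,103])@n-off   # offset of line from hinge axis
    r=q-[90,103]; rr=np.hypot(*r.T); res=(q-[x0,z0])@n
    pol=np.arctan2(r[:,1],-r[:,0])-np.arcsin(off/rr)
    print(len(p),'dir',round(float(a),4),'offset mm',round(float(d),2),'res',res.std().round(2),'r',rr.min().round(),rr.max().round(),'polar mean far',pol[rr>90].mean().round(4), 'by r',[(int(k),round(float(pol[(rr>k)&(rr<=k+15)].mean()),3)) for k in (75,90,105,120,135,150) if ((rr>k)&(rr<=k+15)).any()])
fit(np.array(E_),.090,3); fit(np.array(Pn),.102,0)
E
python3 cmp.py
```

```text
t 10.1333 p [0.5539 0.0632 0.2348] yang -0.0247 zax [-0.002 -0.    -1.   ] F [-13.7  -0.9  11.9] w 0.08969252817223304 g 59.774590730667114 q6 -0.0029933511411406296
37 dir 0.5099 offset mm 25.91 res 5.09 r 51.0 152.0 polar mean far 0.7246 by r [(75, 0.769), (90, 0.737), (105, 0.723), (120, 0.72), (135, 0.719), (150, 0.718)]
34 dir 0.6901 offset mm 9.06 res 1.25 r 46.0 151.0 polar mean far 0.7695 by r [(75, 0.797), (90, 0.782), (105, 0.783), (120, 0.764), (135, 0.749), (150, 0.732)]
```

```bash
cat > prof.py <<'E'
from h import *
g=np.load('g.npy').astype(np.float32); c=dict(np.load('scene1.npz')); a=.735
f=np.array([-np.cos(a),0,np.sin(a)]); n=np.array([np.sin(a),0,np.cos(a)]); H=np.array([.09,0,.103])
pt=lambda r,e,y: H+f*r/1e3+n*e/1e3+[0,y,0]
es=np.arange(-16,17,1.)
for lo,hi,hh in ((60,85,4),(85,105,4),(105,120,4),(120,138,4),(141,149,2),(149,157,2)):
    acc=0; rs=np.arange(lo,hi,1.)
    for r in rs:
        uv=proj(c,toW([pt(r,e,.102) for e in es])).astype(np.float32); acc=acc+cv2.remap(g,uv[:,:1],uv[:,1:],cv2.INTER_CUBIC).ravel()
    p=acc/len(rs); i=int(np.argmax(p[8:28]))+8
    # landmarks: e at which plane .102 line shows along same image row
    L=[]
    r=(lo+hi)/2
    for y,e0 in ((.104,hh),(.100,hh),(.100,-hh)):
        q=yplane(c,proj(c,toW([pt(r,e0,y)])),.102)[0]-H-[0,.102,0]; L.append(round(float(q@n*1e3),1))
    print(lo,hi,'marks y104top,y100top,y100bot',L); print(' ',[f'{int(e)}:{int(v)}' for e,v in zip(es,p)])
uv=proj(c,toW([pt(100,0,.102),pt(100,4,.102)])); print('px per 4mm',uv[1]-uv[0])
E
python3 prof.py
```

```text
60 85 marks y104top,y100top,y100bot [10.0, -2.1, -10.1]
  ['-16:99', '-15:93', '-14:87', '-13:81', '-12:74', '-11:69', '-10:64', '-9:60', '-8:57', '-7:56', '-6:56', '-5:57', '-4:60', '-3:63', '-2:66', '-1:70', '0:74', '1:78', '2:82', '3:85', '4:88', '5:89', '6:90', '7:89', '8:87', '9:85', '10:82', '11:78', '12:74', '13:70', '14:67', '15:63', '16:60']
85 105 marks y104top,y100top,y100bot [10.0, -2.1, -10.1]
  ['-16:49', '-15:49', '-14:50', '-13:50', '-12:51', '-11:51', '-10:52', '-9:53', '-8:54', '-7:56', '-6:59', '-5:62', '-4:65', '-3:69', '-2:74', '-1:78', '0:82', '1:86', '2:89', '3:91', '4:92', '5:92', '6:91', '7:89', '8:87', '9:83', '10:79', '11:75', '12:71', '13:67', '14:63', '15:60', '16:57']
105 120 marks y104top,y100top,y100bot [10.0, -2.1, -10.1]
  ['-16:60', '-15:60', '-14:60', '-13:59', '-12:59', '-11:59', '-10:59', '-9:60', '-8:61', '-7:63', '-6:65', '-5:68', '-4:71', '-3:74', '-2:78', '-1:81', '0:85', '1:88', '2:91', '3:93', '4:94', '5:94', '6:94', '7:93', '8:91', '9:88', '10:85', '11:82', '12:78', '13:75', '14:72', '15:69', '16:67']
120 138 marks y104top,y100top,y100bot 
[... 359 characters left out ...]
, -4.1, -8.1]
  ['-16:51', '-15:52', '-14:53', '-13:54', '-12:56', '-11:58', '-10:60', '-9:63', '-8:66', '-7:70', '-6:73', '-5:77', '-4:80', '-3:83', '-2:86', '-1:88', '0:90', '1:90', '2:90', '3:89', '4:87', '5:85', '6:81', '7:77', '8:73', '9:70', '10:66', '11:62', '12:59', '13:56', '14:55', '15:53', '16:53']
149 157 marks y104top,y100top,y100bot [8.0, -4.1, -8.1]
  ['-16:49', '-15:51', '-14:53', '-13:55', '-12:57', '-11:59', '-10:62', '-9:65', '-8:68', '-7:71', '-6:75', '-5:78', '-4:82', '-3:85', '-2:88', '-1:89', '0:91', '1:91', '2:90', '3:88', '4:86', '5:83', '6:80', '7:76', '8:72', '9:69', '10:65', '11:62', '12:60', '13:58', '14:56', '15:55', '16:54']
px per 4mm [ 0.4078818  -0.30147826]
```

Run:
```python
from h import *
t=dict(np.load('top0.npz')); save(t,'tz.png',(186,145,216,215),8)
for a in (.65,.7,.75):
  for r in (159,139,60):
    for y in (.1,.104):
      print(a,r,y,((proj(t,toW([[.09-r/1e3*np.cos(a),y,.103+r/1e3*np.sin(a)]]))-[186,145]+.5)*8).round(0).ravel(),end=' ')
  print()
z=t['range_z']; P=toI(pts(t))*1e3
m=(P[:,:,1]>92)&(P[:,:,1]<120)&(P[:,:,2]>125)&(P[:,:,0]<100)&(P[:,:,0]>-60)
for v,u in zip(*np.where(m)): print(u,v,P[v,u].round(0),t['pixels'][v,u].mean().round(),end=';')
```

```text
0.65 159 0.1 [ 79. 438.] 0.65 159 0.104 [ 67. 437.] 0.65 139 0.1 [ 87. 393.] 0.65 139 0.104 [ 74. 392.] 0.65 60 0.1 [113. 225.] 0.65 60 0.104 [102. 225.] 
0.7 159 0.1 [ 78. 421.] 0.7 159 0.104 [ 65. 420.] 0.7 139 0.1 [ 85. 378.] 0.7 139 0.104 [ 73. 377.] 0.7 60 0.1 [113. 219.] 0.7 60 0.104 [101. 218.] 
0.75 159 0.1 [ 77. 402.] 0.75 159 0.104 [ 64. 402.] 0.75 139 0.1 [ 84. 362.] 0.75 139 0.104 [ 72. 361.] 0.75 60 0.1 [112. 212.] 0.75 60 0.104 [101. 211.] 
191 148 [ 90. 115. 232.] 131.0;192 148 [ 90. 112. 231.] 137.0;191 149 [ 88. 115. 231.] 85.0;192 149 [ 89. 113. 227.] 89.0;193 149 [ 89. 110. 225.] 74.0;192 150 [ 88. 113. 220.] 67.0;193 150 [ 88. 111. 218.] 69.0;194 150 [ 91. 111. 202.] 64.0;192 151 [ 88. 116. 203.] 59.0;193 151 [ 88. 112. 207.] 67.0;194 151 [ 90. 111. 199.] 67.0;193 152 [ 88. 114. 193.] 65.0;194 152 [ 88. 111. 196.] 69.0;195 152 [ 90. 110. 182.] 91.0;194 153 [ 87. 113. 184.] 67.0;195 153 [ 90. 112. 170.] 79.0;194 154 [ 88. 115. 165.] 61.0;195 154 [ 88. 112. 168.] 68.0;196 154 [ 90. 111. 156.] 83.0;196 155 [ 88. 111. 153.] 71.0;191 156 [ 70. 113. 231.] 154.0;192 156 
[... 5107 characters left out ...]
 91.0;195 193 [-20. 102. 196.] 88.0;192 194 [-21. 113. 172.] 94.0;193 194 [-20. 111. 166.] 95.0;194 194 [-24. 104. 205.] 84.0;195 194 [-23. 102. 202.] 94.0;192 195 [-22. 114. 163.] 93.0;193 195 [-22. 112. 164.] 96.0;194 195 [-26. 104. 204.] 83.0;195 195 [-26. 101. 203.] 110.0;192 196 [-25. 115. 159.] 87.0;193 196 [-24. 112. 157.] 93.0;194 196 [-29. 103. 210.] 83.0;195 196 [-29. 100. 209.] 116.0;192 197 [-27. 115. 152.] 73.0;193 197 [-27. 112. 157.] 85.0;194 197 [-32. 103. 208.] 78.0;195 197 [-31. 101. 205.] 108.0;193 198 [-29. 113. 151.] 83.0;194 198 [-29. 110. 150.] 79.0;193 199 [-31. 113. 145.] 83.0;194 199 [-31. 111. 144.] 82.0;194 200 [-33. 111. 138.] 87.0;194 201 [-35. 113. 127.] 118.0;
```

View pics/tz.png

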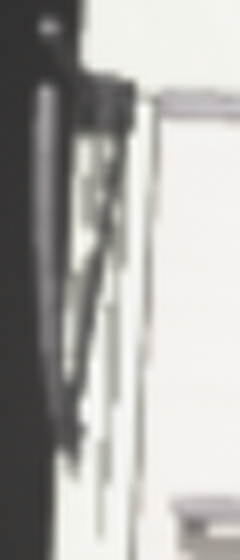

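The zoom shows the pointer from (125,130) down to its tip near (70,420), with the arc to its left. The depth readings on it are usable, so I'll fit the pointer from them and the flap from plane fits.

```bash
cat > dep.py <<'E'
from h import *
def line(q,tag):
    q=q.astype(np.float32); vx,vz,x0,z0=cv2.fitLine(q,cv2.DIST_HUBER,0,.01,.01).ravel()
    a=np.arctan2(-vz/np.sign(vx),abs(vx)); d=(np.array([x0,z0])-[90,103])@[np.sin(a),np.cos(a)]
    print(tag,len(q),'dir',round(float(a),4),'offset',round(float(d),2),'res',((q-[x0,z0])@[np.sin(a),np.cos(a)]).std().round(2))
def run(t,s,flap=True):
    P=toI(pts(t))*1e3; X,Y,Z=P[...,0],P[...,1],P[...,2]
    m=(Y>99)&(Y<105)&(Z>125)&(X<70)&(X>-35)
    line(P[m][:,[0,2]],'pointer top-cam'); 
    mm=m&(X<-2); r=P[mm][:,[0,2]]-[90,103]; rr=np.hypot(*r.T); print(' polar', (np.arctan2(r[:,1],-r[:,0])-np.where(rr<139,4,2)/rr).mean())
    mm=m&(X>=-2); r=P[mm][:,[0,2]]-[90,103]; rr=np.hypot(*r.T); print(' polar', (np.arctan2(r[:,1],-r[:,0])-4/rr).mean())
    P=toI(pts(s))*1e3; X,Y,Z=P[...,0],P[...,1],P[...,2]
    a0=.71 if flap else 0
    d=(X-90)*np.sin(a0)+(Z-103)*np.cos(a0); rad=-(X-90)*np.cos(a0)+(Z-103)*np.sin(a0)
    m=(abs(d-3)<7)&(rad>25)&(rad<130)&(abs(Y)<80)&(s['pixels'].min(2)>150)
    line(P[m][:,[0,2]],'flap scene-cam')
if __name__=='__main__':
    run(dict(np.load('top0.npz')),dict(np.load('scene0.npz')),False)
    run(dict(np.load('top0.npz')),dict(np.load('scene1.npz')))
E
python3 dep.py
```

```text
pointer top-cam 67 dir 0.7008 offset 4.36 res 2.61
 polar 0.7051558550207161
 polar 0.6985095087002209
flap scene-cam 1294 dir 0.0013 offset 3.25 res 1.19
pointer top-cam 67 dir 0.7008 offset 4.36 res 2.61
 polar 0.7051558550207161
 polar 0.6985095087002209
flap scene-cam 2045 dir 0.6922 offset 3.0 res 1.59
```

Request:
play_rows(targets=[{"wx": 0, "wy": 0, "wz": 0, "x": 0, "y": 0.0002, "z": -0.001, "fingers": 1}, {"wx": 0, "wy": 0, "wz": 0, "x": 0, "y": 0.0004, "z": -0.002, "fingers": 1}, {"wx": 0, "wy": 0, "wz": 0, "x": 0, "y": 0.0004, "z": -0.002, "fingers": 1}, {"wx": 0, "wy": 0, "wz": 0, "x": 0, "y": 0.0004, "z": -0.002, "fingers": 1}, {"wx": 0, "wy": 0, "wz": 0, "x": 0, "y": 0.0004, "z": -0.002, "fingers": 1}, {"wx": 0, "wy": 0, "wz": 0, "x": 0, "y": 0.0004, "z": -0.002, "fingers": 1}, {"wx": 0, "wy": 0, "wz": 0, "x": 0, "y": 0.0004, "z": -0.002, "fingers": 1}, {"wx": 0, "wy": 0, "wz": 0, "x": 0, "y": 0.0004, "z": -0.002, "fingers": 1}, {"wx": 0, "wy": 0, "wz": 0, "x": 0, "y": 0.0004, "z": -0.002, "fingers": 1}, {"wx": 0, "wy": 0, "wz": 0, "x": 0, "y": 0.0004, "z": -0.002, "fingers": 1}])

```text
time: 11.27
position: [0.5546, 0.0631, 0.2354]
orientation: [-0.0, 0.716, 0.698, -0.001]
wrist_force: [-8.9, 0.1, 4.5]
gripper_width: 0.093
grip_force: 59.0
```

```bash
python3 - <<'E'
from h import *
import dep
st(); t=dict(np.load('top0.npz'))
for k in range(4): s=cap('scene'); dep.run(t,s)
np.savez('scene2.npz',**s); save(s,'fin.png',(200,80,350,220),4)
E
python3 cmp.py | tail -2
```

```text
t 11.2667 p [0.5546 0.0631 0.2354] yang -0.0248 zax [-0.001 -0.    -1.   ] F [-8.9  0.1  4.5] w 0.09337960062999856 g 58.98827791213989 q6 -0.0030207150195009913
pointer top-cam 67 dir 0.7008 offset 4.36 res 2.61
 polar 0.7051558550207161
 polar 0.6985095087002209
flap scene-cam 2040 dir 0.6993 offset 2.98 res 1.63
pointer top-cam 67 dir 0.7008 offset 4.36 res 2.61
 polar 0.7051558550207161
 polar 0.6985095087002209
flap scene-cam 2048 dir 0.7016 offset 2.74 res 1.67
pointer top-cam 67 dir 0.7008 offset 4.36 res 2.61
 polar 0.7051558550207161
 polar 0.6985095087002209
flap scene-cam 2040 dir 0.7023 offset 2.63 res 1.67
pointer top-cam 67 dir 0.7008 offset 4.36 res 2.61
 polar 0.7051558550207161
 polar 0.6985095087002209
flap scene-cam 2046 dir 0.6998 offset 2.85 res 1.67
37 dir 0.5304 offset mm 24.64 res 5.01 r 51.0 152.0 polar mean far 0.7323 by r [(75, 0.776), (90, 0.746), (105, 0.731), (120, 0.728), (135, 0.724), (150, 0.718)]
33 dir 0.6919 offset mm 8.96 res 1.23 r 46.0 151.0 polar mean far 0.7704 by r [(75, 0.797), (90, 0.782), (105, 0.784), (120, 0.763), (135, 0.747), (150, 0.733)]
```

View pics/fin.png

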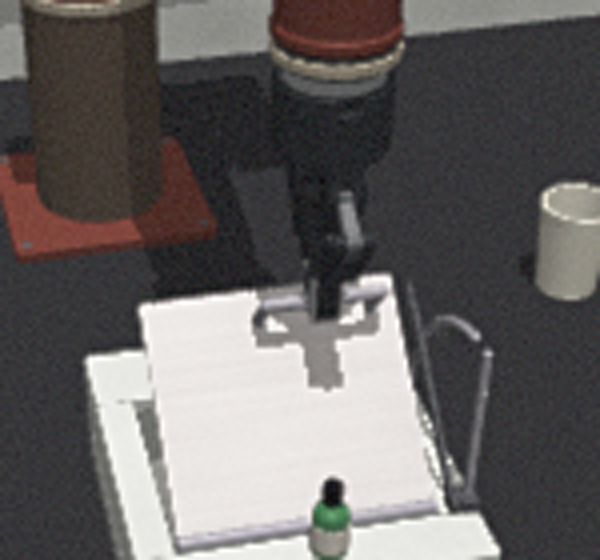

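The flap is held at about 0.70 rad, matching the pointer at about 0.70. The dropper bottle stands undisturbed at (330,520), and the gauge at (460,400) is clear of the flap.

```bash
python3 -c "
from plant import ctrl
print(ctrl.job_done())"
```

```text
the job is handed in; nothing more can be done
None
```

The job is handed in: I turned the nut anticlockwise by about 1.5 rad, so its tongue lies along the flap's front edge, and the fingers are holding the flap at about 0.70 rad. The pointer measured 0.70 from depth and about 0.01 rad higher by image edges, and the run took about 12 s of the 48 s.

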